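# Switch the seesaw gate and release the milling balls

### The arm

A 7-joint arm with a two-finger parallel gripper is mounted at the origin on a cart in front of the work surface, level with it; the furniture and walls round the work are solid. World frame = base frame: x ahead of the robot, y to its left, z up, the work surface at z = 0. Lengths are in mm, angles in rad, forces in N, time in s.
With the tool pointing down it reaches from about 400 to 850 mm from the base axis. Payload 10.4 kg.
Tool frame: the origin (TCP) lies between the finger pads; the fingertips stand 8 mm ahead of it and the grasp point (between the pads) lies 11 mm behind it; z points along the fingers, y is the line along which they close (so a half turn about z gives the same grasp; the last joint's range is limited). The gripper opens to 85 mm and grips with 20 to 120 N. Pads are 22 mm wide; open, the fingers measure 114 mm over their backs; the gripper's body (76 mm by 85 mm) begins 54 mm behind the grasp point. The pads swing forward as they close: fully open they stand 13 mm farther back than shut.
Start: joints at [1.105, 0.332, -0.065, 1.46, 0.022, 1.35, -0.088], TCP at [267.817, -564.734, 239.338] pointing down, gripper open.
Joint ranges: [-2.6, 2.6], [-0.5, 2.12], [-1.47, 1.34], [0.16, 2.42], [-1.27, 4.41], [0.06, 2.06], [-2.6, 2.6]. Speed limits (rad/s): [2.22, 2.22, 2.79, 2.79, 3.14, 3.14, 3.14].

### API

Orientations are given as a unit quaternion [x, y, z, w].
In Python, from bench import arm gives the robot as it stands. The module is installed in compiled form; this text tells all that it offers.
- The arm moves only by the tool send_rows, never from a script. Its argument "moves" is a list of rows, each a list of 6 numbers: the shift along the world's x, y, z in m, then the turn, a rotation vector about the world's x, y, z in degrees. In form: [[tx, ty, tz, rx, ry, rz], ...]. A call has 1 to 10 rows; each row shifts and turns the commanded pose from where the row before left it; what a row does not reach is not made up. A row lasts 1/8 s, in which the tool goes at most 62.5 mm and 10.7 degrees, less where a joint would pass 70% of its speed; a pose out of reach is approached as far as the arm can. A call is refused whole if a number of a shift passes 0.0625 or a number of a turn 10.7, either way. A call with a gripper value outside its range is refused whole. "claw" is the finger opening in m, from 0 to 0.0854, set as the call begins (left out, the last holds). The fingers move at their own pace and stop on an object; "grip_force" is the grip in N (left out, the last holds). Time passes only in rows, so rows that do not move let the fingers close. It gives the time, the measured TCP pose, the force, the opening and the grip force at its end, in the units of the state.
- arm.read_state(): the state, without advancing time (a new reading comes with each control period).
- arm.capture(name): name is "side" or "top"; returns a dict with "frame" (420x560x3 uint8, red, green, blue), "depth" (420x560 float32, mm along the optical axis (not along the pixel's ray), 0 where there is no reading), "camera_matrix" (3x3 intrinsics, pixels), "T" (4x4, takes a point from camera to world coordinates). Camera axes: x right, y up, looking along -z (the intrinsics and any distortion apply to the point x, -y, -z); pixel columns grow to the right and rows downward; lengths in mm; the calibration is good to about 2 mm. A picture is of the moment at which its call begins.
- arm.finish_job(): hands the job in; it is judged then, once.
The state is a dict: "time_s": time; "q": joint angles; "dq": joint speeds; "effort": joint torques, N m; "ee_pos": TCP position; "tcp_rot": TCP orientation; "wrist_force": force on the tool from outside, world axes, zero at the start; "wrist_torque": the same for the moment, N m; "grip_width": opening from 0.0 (shut) to 1.0 (fully open); "grip_force": force on a finger pad.
Only numpy, scipy, OpenCV 4.12 (cv2) and the standard library are available. Lean on these libraries where they do the work, as an engineer would, in place of code of your own. Each camera call takes 0.05 s, during which the arm holds its last target. There are 200 camera calls.

### The job

The seesaw gate of the milling-ball feeder is tipped towards the left-hand cup. With a fingertip, press its raised right-hand end down so that it rocks right over its pivot, and only then push the stop blade's wooden push plate inward (to the left) until it is fully open, so that all three balls roll down the other chute into the right-hand cup. Only press and push: do not touch, grasp or lift the balls or the cups, and leave everything else where it is.

Things in the scene. Friction and masses are not known exactly. Their poses are not given: they have to be found in the camera images.
- feeder: Milling-ball feeder fixed to table, place and yaw (+-0.3 rad) vary; plywood base 200 x 230 x 10 mm. Origin at table height under the middle of the gate's pivot; x away from robot, y left, z up. Feed channel, 32 wide, at y=0 from x=14 to 142 mm, floor sloping from 159 mm high down to 142 at the gate, walls 20 high (top 182). Chutes lead from the gate's ends to y=+-177 mm, 52 wide, up to 122 high.
- gate (a joint): Seesaw gate: steel trough 150 (y) x 48 (x) mm, pivot axis along feeder x, 97 mm up. Rad: -0.25 = tipped fully left, right end raised (start); +0.25 = tipped fully right; hard stops. Top-heavy, slight friction: pressed past about +0.1 it drops to the stop and stays; takes under 2 N. Its front wall tops out about 157 mm up. Balls fall in at the middle and roll out at the low end.
- pad_right (a point): Middle of the top face of the flat wooden press pad, 46 (x) x 34 (y) x 5 mm, sticking out of the gate's front towards the robot at its right end (x from -66 to -27). Moves with the gate: in the feeder frame x=-45, y=-57, 138 mm high when raised; y=-69, 106 mm high when fully down. Free space above and in front.
- pad_left (a point): Middle of the upper face of the same kind of pad on the gate's left end.
- stop (a joint): Stop blade, a slide with 1.5 N friction that stays where left. In m: 0 to 0.005 at the start = shut, blocks the feed channel; grows towards the feeder's +y (left); balls pass from about 0.028; 0.038 = fully open, hard stop.
- push_plate (a point): Middle of the outer (right-hand, -y) face of the stop blade's upright wooden push plate, right of the feed channel, about 166 mm up: 28 mm wide (x), 44 mm high (22 above and below this point), 6 mm thick. To open, push this face 38 mm along the feeder's +y. The space to its right is free down to the table's low things; the right chute is in front of it.
- drop_right (a point): Centre of the mouth of the cup under the right-hand chute, 58 mm above the table, where the balls must go; fixed to the feeder.
- drop_left (a point): The same for the left-hand chute.
- ball_1: White ceramic milling ball, 22 mm diameter, origin at its centre; waits in the feed channel behind the stop blade. Not to be touched.
- ball_2: White ceramic milling ball, 22 mm diameter, origin at its centre; waits in the feed channel behind the stop blade. Not to be touched.
- ball_3: White ceramic milling ball, 22 mm diameter, origin at its centre; waits in the feed channel behind the stop blade. Not to be touched.
- bisque_cup_1: Small loose terracotta bisque cup, about 60 mm diameter, 58 mm high, origin at the centre of its underside; stands under one of the two chutes (either).
- bisque_cup_2: Small loose cream bisque cup, about 60 mm diameter, 58 mm high, origin at the centre of its underside; stands under one of the two chutes (either).
- texture_stamp: Bystander: loose wooden stamp 42 x 42 x 56 mm, origin under its centre.
- test_tile_1: Bystander: loose glazed test tile 46 x 46 x 9 mm, origin under its centre.
- boxwood_tool: Bystander: loose wooden modelling stick 175 mm long, 11 mm thick, lying across in front of the feeder, origin under its centre.
- mini_roller: Bystander: loose wooden roller 160 mm long, 20 mm thick, to the right of the feeder, origin under its centre.
Not all that is in view belongs to the job. What is shaped like the bisque_cup_1 but blue or purple is not meant.

How it is judged (in metres and radians):
On the way, in this order (a step that is already met when the one before it is completed fails the run):
1. the gate is tipped over to the right while the stop blade is still shut (value of joint gate above 0.2 rad and value of joint stop below 0.012 m), for 0.2 s.
2. the stop blade is fully open with the gate still over (value of joint stop above 0.032 m and value of joint gate above 0.2 rad), for 0.1 s.
At the end, for the whole second after the job is handed in: Gate tipped right (joint above 0.20 rad), stop blade open (above 32 mm), all three balls at rest in the right-hand cup (within 30 mm of its axis, centres lower than 62 mm), both cups upright (within 0.12 rad) within 15 mm of where they stood (all of step 2 and horizontal distance between each of ball_1, ball_2, ball_3 and drop_right below 0.03 m and height (world z) of each of ball_1, ball_2, ball_3 below 0.062 m and linear speed of each of ball_1, ball_2, ball_3 below 0.1 m/s and distance of each of bisque_cup_1, bisque_cup_2 from where it was at the start of the episode below 0.015 m and angle between each of bisque_cup_1, bisque_cup_2's own z axis and vertical below 0.12 rad); the robot touches nothing.
It fails at once if a ball goes into the left-hand cup ((horizontal distance between ball_1 and drop_left below 0.03 m and height (world z) of ball_1 below 0.062 m) or (horizontal distance between ball_2 and drop_left below 0.03 m and height (world z) of ball_2 below 0.062 m) or (horizontal distance between ball_3 and drop_left below 0.03 m and height (world z) of ball_3 below 0.062 m)).
It fails at once if a ball is touched by the robot (contact force between any of the arm, the fingers and ball_1 above 0.3 N or contact force between any of the arm, the fingers and ball_2 above 0.3 N or contact force between any of the arm, the fingers and ball_3 above 0.3 N).
It fails at once if a ball is lifted (height (world z) of any of ball_1, ball_2, ball_3 above 0.21 m).
It fails at once if a cup is touched by the robot, lifted, shoved or tipped (contact force between any of the arm, the fingers and bisque_cup_1 above 0.5 N or height (world z) of any of bisque_cup_1, bisque_cup_2 above 0.015 m or distance of any of bisque_cup_1, bisque_cup_2 from where it was at the start of the episode above 0.02 m or angle between any of bisque_cup_1, bisque_cup_2's own z axis and vertical above 0.3 rad or contact force between any of the arm, the fingers and bisque_cup_2 above 0.5 N).
It fails at once if a bystander is moved by more than 20 mm (distance of any of texture_stamp, test_tile_1, boxwood_tool, mini_roller from where it was at the start of the episode above 0.02 m).
It also fails if it takes over 40 s, if anything falls off the work surface, if the arm or the gripper's body presses on something with over 40 N, if the wrist force passes 120 N, or if a joint passes its speed limit or range.

## Working session

There is one attempt and no reset: what is moved stays moved. The work goes in short steps, Python scripts to look and compute and a tool call to move; the robot and the scene stay as the last step left them, time stands still between calls to the robot, and variables do not carry over. Pictures are saved under pics/ and viewed, at most 10 in all, crops included, and the job is handed in when it is done.

Besides the shell and the picture viewer there is one more tool, called after "Request:" as name(argument=value, ...), one argument or row to a line, values as JSON. send_rows: Moves the arm, as the interface text tells. Its arguments: {"type":"object","properties":{"moves":{"type":"array","items":{"type":"array","items":{"type":"number"}}},"claw":{"type":"number"},"grip_force":{"type":"number"}},"required":["moves"]}

```bash
mkdir -p pics; cat > h.py <<'E'
import numpy as np, cv2, pickle
from bench import arm
def snap(n,tag):
    c=arm.capture(n); pickle.dump(c,open(f'pics/{tag}.pkl','wb'))
    cv2.imwrite(f'pics/{tag}.png',cv2.cvtColor(c['frame'],cv2.COLOR_RGB2BGR)); return c
def load(tag): return pickle.load(open(f'pics/{tag}.pkl','rb'))
def cloud(c):
    d=c['depth'];K=c['camera_matrix'];v,u=np.mgrid[:d.shape[0],:d.shape[1]]
    p=np.stack([(u-K[0,2])/K[0,0]*d,-(v-K[1,2])/K[1,1]*d,-d],-1)
    w=p@c['T'][:3,:3].T+c['T'][:3,3]; w[d==0]=np.nan; return w
E
python3 - <<'E'
from h import *
a=snap('top','t0');b=snap('side','s0')
print(a['T'].round(2),b['T'].round(2),a['camera_matrix'],arm.read_state())
E
```

```text
[[-0.00000e+00  9.90000e-01 -1.10000e-01  4.15980e+02]
 [-1.00000e+00 -0.00000e+00 -0.00000e+00 -1.08400e+01]
 [-0.00000e+00  1.10000e-01  9.90000e-01  1.41955e+03]
 [ 0.00000e+00  0.00000e+00  0.00000e+00  1.00000e+00]] [[-8.7000e-01  2.9000e-01 -4.0000e-01  8.1080e+01]
 [-4.9000e-01 -5.4000e-01  6.8000e-01  8.5251e+02]
 [-1.0000e-02  7.9000e-01  6.2000e-01  9.1699e+02]
 [ 0.0000e+00  0.0000e+00  0.0000e+00  1.0000e+00]] [[545.50160196   0.         280.35156623]
 [  0.         545.50160196 211.63786288]
 [  0.           0.           1.        ]] {'time_s': 0.1, 'q': array([ 1.10538479,  0.33278632, -0.06468242,  1.46084162,  0.02160627,
        1.34987651, -0.08847895]), 'dq': array([-0.00165877, -0.00017071, -0.00054959, -0.00380327,  0.00115161,
       -0.00191603,  0.00084057]), 'effort': array([ 1.98843867e-03, -6.26746917e+01,  4.97006311e-02, -3.92428601e+01,
        1.63808337e-02,  7.00312550e-03,  7.89396086e-05]), 'ee_pos': array([ 267.65523138, -564.44462297,  238.61689472]), 'tcp_rot': array([ 9.75586813e-01,  2.19613299e-01, -1.65436975e-04, -5.85238026e-04]), 'wrist_force': array([ 0.03266291,  0.4322631 , -0.3562605 ]), 'wrist_torque': array([-0.00211026, -0.00986536,  0.02570702]), 'grip_force': 0.0, 'grip_width': 1.0032375256991766}
```

View pics/t0.png

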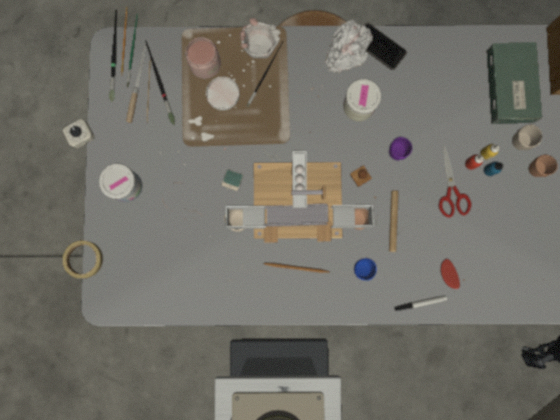

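View pics/s0.png

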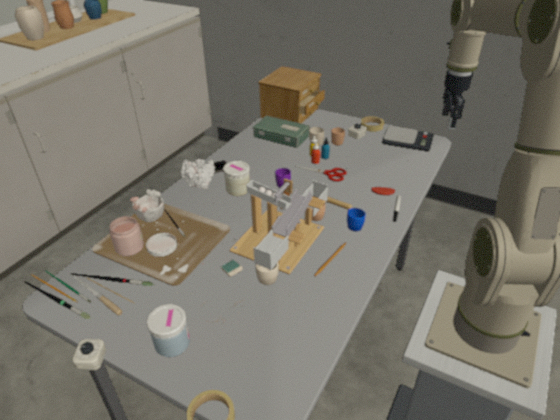

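The top view shows the feeder at about (298,200) with yaw near 0. The feed channel is at (300,175), the push plate near (323,192), and the pads near (270,232) and (323,232). The cups are at (237,217) and (361,216), with blue and purple decoys at (365,268) and (400,148). Next is an enlarged crop.

```bash
python3 - <<'E'
from h import *
c=load('t0');w=cloud(c)
im=cv2.imread('pics/t0.png')[140:290,210:410]
cv2.imwrite('pics/t0c.png',cv2.resize(im,None,fx=4,fy=4,interpolation=cv2.INTER_CUBIC))
# plate height mask
s=w[140:260,210:410]
m=(s[...,2]>2)
# base plywood: z 5..16
pts=s[(abs(s[...,2]-10)<4)][:,:2].astype(np.float32)
# top-of-channel points and chute band for yaw
ch=s[(s[...,2]>100)]
for n,p in (('base',pts),('all>100',ch[:,:2].astype(np.float32))):
    print(n,len(p),p.min(0),p.max(0),cv2.minAreaRect(p))
z=w[...,2]
np.set_printoptions(linewidth=250)
print('cols',list(range(306,332)))
for r in range(182,206): print(r,z[r,306:332].round(0).astype(int))
print('pads')
for r in range(220,246,1): print(r,z[r,308:336].round(0).astype(int))
E
```

```text
base 4307 [ 446.2721  -343.65942] [762.02057 177.70105] ((603.75146484375, -82.27450561523438), (521.6340942382812, 313.7054443359375), 89.68226623535156)
all>100 2935 [ 486.1428  -229.76799] [693.2429   123.135666] ((590.2079467773438, -52.85481262207031), (206.02610778808594, 352.700439453125), 0.7242052555084229)
cols [306, 307, 308, 309, 310, 311, 312, 313, 314, 315, 316, 317, 318, 319, 320, 321, 322, 323, 324, 325, 326, 327, 328, 329, 330, 331]
182 [167  11  13   6   2   8   8   3   9  13   5  17  11   5   4  12   8  12  10  10  15   6  15   6   9  12]
183 [170   5  12   6  16   5   9   7  14   7  10  12   7   5  14  11  10   6  12  10  14   6  12   8   8  12]
184 [168   7   9  14  12   8   8   8  11  13  12  12  12  10   7   7  10  10   8  11  15   6   2  12   9  10]
185 [170  10  11   9   9   9   6  12  12   7   8  10   9  17  15   8   6   8 188   9  10  18  10   8   9  11]
186 [172   8   9   4   2  10   8   2  10   3   7  15   6  12   8   9   9 188 185   9  11  18  11   9   9  11]
187 [168  10  13  10  10   6  13   7   4   9  12  10  12  12  11   5 174 189 188   5  12  12  10
[... 6733 characters left out ...]
               1                   -4
                    2 -9223372036854775808                    1                   -1                   -2                    3                    1                   -2                    1                    6                    1
                    4                   -5                   -4                   -7                    1                    3]
244 [-2 -2  3  4 -2  1 -3 -6  1  2  2  0  5  2  2 -2 -1 -3  6  2 -4  3 -4  2  1 -1  0 -2]
245 [ 3 -3  0  1 -6  0 -4 -5  0  2 -3  1 -4  0  2  2 -1  1  0  0 -1  2 -2 -1  3  0  1  0]<stdin>:17: RuntimeWarning: invalid value encountered in cast
<stdin>:19: RuntimeWarning: invalid value encountered in cast
```

View pics/t0c.png

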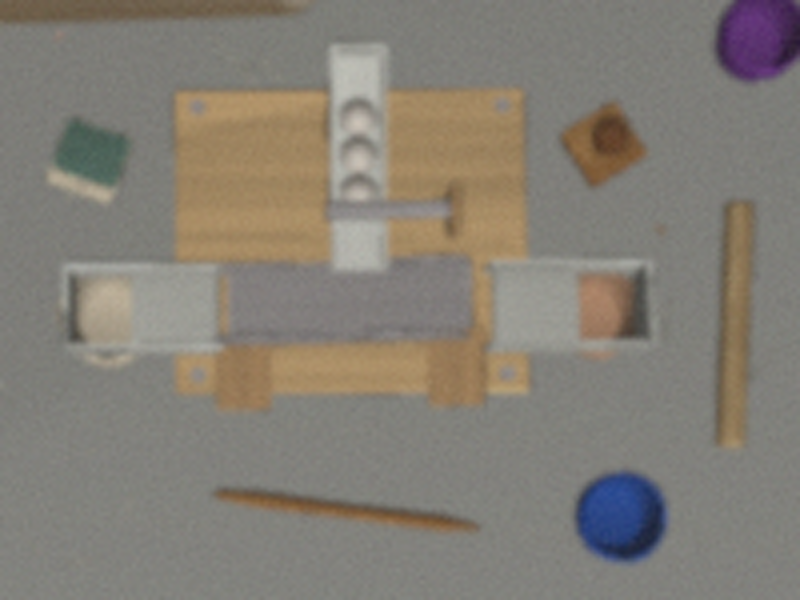

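The crop shows the right pad at crop (457,372), full-image (324,233). It stands at about 138 mm, so it is the raised end; the left pad is at crop (243,377). The push plate is at crop (455,208), full-image (324,192), with its top at about 188 mm. The blue and purple cups are decoys. Now I'll work out the positions.

```bash
python3 - <<'E'
from h import *
c=load('t0');w=cloud(c);z=w[...,2]
def st(n,r0,r1,c0,c1,lo,hi):
    s=w[r0:r1,c0:c1]; p=s[(s[...,2]>lo)&(s[...,2]<hi)]
    r=cv2.minAreaRect(p[:,:2].astype(np.float32))
    print(n,len(p),p.mean(0).round(1),p.min(0).round(1),p.max(0).round(1),np.round(r[0],1),np.round(r[1],1),round(r[2],2))
st('padR',226,242,315,334,125,150)
st('padL',226,246,260,280,60,150)
st('plate',184,199,321,327,183,197)
st('channel',148,190,288,310,140,190)
st('chuteR',204,232,333,375,60,140)
st('chuteL',204,232,222,266,60,140)
st('blade',188,196,295,320,172,190)
st('stamp',160,190,345,375,15,80)
st('roller',185,255,385,402,12,40)
E
```

```text
padR 209 [ 504.8 -108.9  138.1] [ 488.  -126.2  127.7] [521.9 -93.4 145.9] [ 505. -110.] [32.8 33.6] 89.23
padL 240 [507.   17.8 105.2] [486.1   0.7  62.2] [525.2  43.3 114.6] [505.7  21.8] [38.9 42.6] 0.68
plate 29 [ 596.3 -106.5  188.4] [ 583.8 -109.8  183.8] [ 611.3 -100.7  193.5] [ 597.4 -104.9] [27.1  8.8] 6.66
channel 544 [650.7 -52.7 164.9] [604.8 -68.  145.1] [693.2 -37.3 186.7] [649.1 -52.6] [30.5 88.4] 89.75
chuteR 695 [ 549.9 -177.6   91.2] [ 523.3 -229.8   62.2] [ 575.1 -134.2  124.6] [ 549.3 -181.9] [51.7 95.6] 0.18
chuteL 663 [548.3  69.6  90.4] [512.8  28.8  60.7] [574.6 123.1 138.6] [543.7  76. ] [94.7 60.8] 89.43
blade 104 [597.4 -68.1 180.7] [592.  -96.6 175.3] [601.6 -41.5 186. ] [596.9 -69.1] [ 9.4 55.2] 0.41
stamp 171 [ 662.8 -215.8   32.8] [ 637.8 -243.8   15.1] [ 685.6 -191.8   59. ] [ 664.1 -217.4] [41.6 41.7] 31.31
roller 418 [ 546.7 -299.3   17.3] [ 466.3 -313.8   12. ] [ 624.7 -286.2   26. ] [ 545.6 -299.3] [ 19.8 159. ] 86.02
```

Feeder origin is about (549, -53) with yaw near 0. The right pad is at (505, -110, 138) and the outer face of the push plate at about (597, -109). I'll close the fingers and move above the right pad, turning the tool square on the way.

Request:
send_rows(
  moves=[
    [0.023,0.045,0,0,0,0],
    [0.023,0.045,0,0,0,-5],
    [0.023,0.045,0,0,0,-5],
    [0.023,0.045,0,0,0,-5],
    [0.023,0.045,0,0,0,-5],
    [0.023,0.045,0,0,0,-5.4],
    [0.023,0.045,0,0,0,0],
    [0.023,0.045,0,0,0,0],
    [0.023,0.045,0,0,0,0],
    [0.023,0.045,0,0,0,0],
  ],
  claw=0,
  grip_force=20,
)

```text
time_s: 1.35
ee_pos: [498.2, -113.3, 239.2]
tcp_rot: [1.0, -0.0, -0.0, 0.0]
wrist_force: [0.8, -0.7, 1.5]
grip_width: 0.002
grip_force: 0.0
```

Request:
send_rows(
  moves=[
    [0,-0.001,-0.03,0,0,0],
    [0,-0.001,-0.03,0,0,0],
    [0,0,-0.02,0,0,0],
    [0,0,0,0,0,0],
  ],
)

```text
time_s: 1.85
ee_pos: [496.7, -116.5, 157.9]
tcp_rot: [1.0, -0.0, -0.002, -0.0]
wrist_force: [-0.7, -1.3, 0.5]
grip_width: 0.002
grip_force: 0.0
```

```bash
python3 - <<'E'
from h import *
s=arm.read_state();print(s['ee_pos'],s['wrist_force'])
b=snap('side','s1')
im=cv2.imread('pics/s1.png')[150:300,210:350]
cv2.imwrite('pics/s1c.png',cv2.resize(im,None,fx=4,fy=4,interpolation=cv2.INTER_CUBIC))
E
```

```text
[ 496.69304648 -116.49283481  157.85628409] [-0.65791546 -1.34408133  0.49779076]
```

View pics/s1c.png

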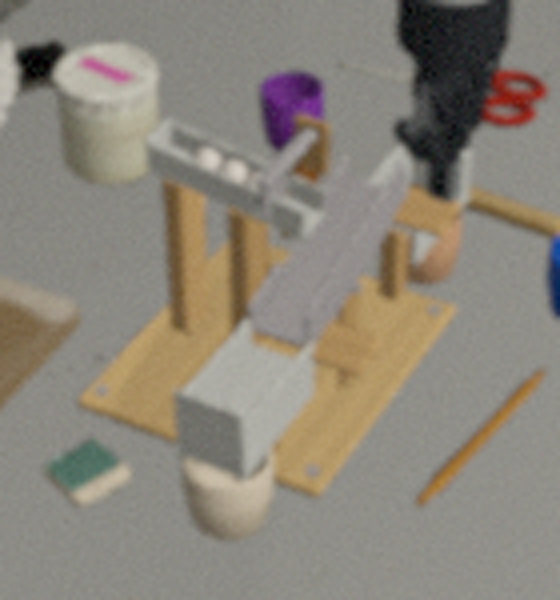

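The side crop shows the closed fingertips at crop (438,190), just above the raised right pad at (425,208) and clear of the gate wall. I'll press down slowly to a tip height of about 116 mm.

Request:
send_rows(
  moves=[
    [0,0,-0.006,0,0,0],
    [0,0,-0.006,0,0,0],
    [0,0,-0.006,0,0,0],
    [0,0,-0.006,0,0,0],
    [0,0,-0.006,0,0,0],
    [0,0,-0.004,0,0,0],
    [0,0,0,0,0,0],
  ],
)

```text
time_s: 2.78
ee_pos: [497.6, -116.6, 125.0]
tcp_rot: [1.0, -0.0, -0.0, -0.0]
wrist_force: [-0.6, -0.5, -0.0]
grip_width: -0.001
grip_force: 0.0
```

```bash
python3 - <<'E'
from h import *
w=cloud(snap('top','t1'))
s=w[226:246,258:282];p=s[s[...,2]>60]
print('padL',np.median(p,0).round(1))
s=w[206:222,262:270];print('left end trough z',np.nanmedian(s[...,2]))
E
```

```text
padL [506.1  10.  132.3]
left end trough z 12.302160177338578
```

Request:
send_rows(
  moves=[
    [0,-0.001,-0.003,0,0,0],
    [0,-0.001,-0.003,0,0,0],
    [0,0,0,0,0,0],
    [0,0,0,0,0,0],
  ],
)

```text
time_s: 3.32
ee_pos: [497.8, -118.7, 119.4]
tcp_rot: [1.0, -0.0, 0.0, 0.0]
wrist_force: [0.7, 0.5, 0.0]
grip_width: 0.0
grip_force: 0.0
```

```bash
python3 - <<'E'
from h import *
w=cloud(snap('top','t2'))
s=w[226:246,258:282];p=s[s[...,2]>60]
print('padL',np.median(p,0).round(1),p.min(0),p.max(0))
E
```

```text
padL [505.8   7.5 137.5] [486.28353571  -8.97934853  60.8617222 ] [524.8186998   48.37383809 148.23712977]
```

The left pad is at 137.5 mm, which is its fully raised height, so the gate is tipped fully right. I'll lift off and go round to the right of the push plate.

Request:
send_rows(
  moves=[
    [0,0,0.03,0,0,0],
    [0,0,0.03,0,0,0],
    [0,-0.01,0.04,0,0,0],
    [0.02,-0.02,0.02,0,0,0],
    [0.04,-0.01,0,0,0,0],
    [0.039,0,0,0,0,0],
    [0,0,-0.025,0,0,0],
    [0,0,-0.03,0,0,0],
    [0,0,-0.025,0,0,0],
    [0,0,0,0,0,0],
  ],
)

```text
time_s: 4.62
ee_pos: [595.7, -158.6, 157.5]
tcp_rot: [1.0, -0.0, -0.002, -0.0]
wrist_force: [0.4, -0.2, 0.2]
grip_width: 0.004
grip_force: 0.0
```

```bash
python3 - <<'E'
from h import *
c=snap('top','t3');w=cloud(c)
s=w[226:246,258:282];p=s[s[...,2]>60]
print('padL',np.median(p,0).round(1))
b=snap('side','s3')
a=cv2.resize(cv2.imread('pics/t3.png')[150:250,220:380],None,fx=3,fy=3,interpolation=cv2.INTER_CUBIC)
d=cv2.resize(cv2.imread('pics/s3.png')[160:260,220:320],None,fx=3,fy=3,interpolation=cv2.INTER_CUBIC)
cv2.imwrite('pics/c3.png',np.hstack([a,d]))
E
```

```text
padL [506.1   7.5 137.9]
```

View pics/c3.png

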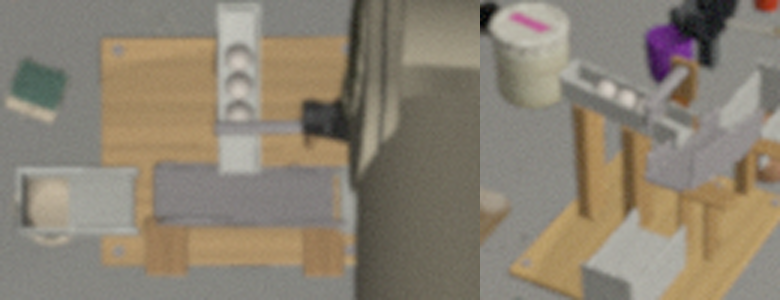

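The picture shows the gate tipped right, the three balls still held behind the blade, and the gripper just right of the push plate (composite about (305,120)). Next I push in +y.

Request:
send_rows(
  moves=[
    [0,0.012,0,0,0,0],
    [0,0.012,0,0,0,0],
    [0,0.008,0,0,0,0],
    [0,0.008,0,0,0,0],
    [0,0.008,0,0,0,0],
    [0,0.006,0,0,0,0],
    [0,0,0,0,0,0],
  ],
)

```text
time_s: 5.6
ee_pos: [596.8, -104.0, 159.2]
tcp_rot: [1.0, 0.0, -0.0, -0.0]
wrist_force: [0.5, -0.2, 0.2]
grip_width: 0.002
grip_force: 0.0
```

```bash
cat > m.py <<'E'
from h import *
import sys
t=sys.argv[1]
w=cloud(snap('top',t)); s=w[188:197,270:330]
p=s[(s[...,2]>172)&(s[...,2]<190)&(s[...,0]>588)&(s[...,0]<604)]
print('blade y min/max',p[:,1].min(),p[:,1].max(), np.sort(p[:,1])[-5:])
s=w[226:246,258:282];q=s[s[...,2]>60];print('padL',np.median(q,0).round(1)); print(arm.read_state()['wrist_force'])
E
python3 m.py t4; python3 - <<'E'
import sys
from h import *
w=cloud(load('/../t3'if 0 else 't3'));s=w[188:197,270:330]
p=s[(s[...,2]>172)&(s[...,2]<190)&(s[...,0]>588)&(s[...,0]<604)];print('before',np.sort(p[:,1])[-5:])
E
```

```text
blade y min/max -43.737254167407265 -11.696295870740212 [-13.9815444  -11.72383766 -11.71772877 -11.70275532 -11.69629587]
padL [505.8   7.5 137.5]
[0.87513399 0.29584169 0.666214  ]
before [-34.67951779 -34.67620071 -34.6452778  -34.61505668 -34.59135106]
```

Request:
send_rows(
  moves=[
    [0,0.005,0,0,0,0],
    [0,0.004,0,0,0,0],
    [0,0.002,0,0,0,0],
    [0,0.001,0,0,0,0],
  ],
)

```text
time_s: 6.15
ee_pos: [596.7, -92.7, 159.2]
tcp_rot: [1.0, -0.0, -0.0, 0.0]
wrist_force: [-1.2, -1.8, -0.5]
grip_width: -0.0
grip_force: 0.7
```

```bash
python3 m.py t5
```

```text
blade y min/max -30.136337962846667 -0.20402582289777982 [-2.51223868 -2.47489656 -0.22369994 -0.20527449 -0.20402582]
padL [505.8   7.5 137.6]
[-0.05355483 -1.52425352 -1.15932446]
```

Request:
send_rows(
  moves=[
    [0,0.001,0,0,0,0],
    [0,0.001,0,0,0,0],
    [0,0,0,0,0,0],
  ],
)

```text
time_s: 6.58
ee_pos: [596.8, -90.9, 159.3]
tcp_rot: [1.0, -0.0, -0.0, 0.0]
wrist_force: [-1.0, -2.6, -1.4]
grip_width: 0.001
grip_force: 1.1
```

Request:
send_rows(
  moves=[
    [0,0.001,0,0,0,0],
    [0,0.001,0,0,0,0],
    [0,0,0,0,0,0],
  ],
)

```text
time_s: 6.95
ee_pos: [596.7, -90.8, 159.4]
tcp_rot: [1.0, -0.001, 0.0, 0.001]
wrist_force: [-1.1, -7.6, -0.7]
grip_width: -0.003
grip_force: 3.9
```

```bash
python3 m.py t6
```

```text
blade y min/max -30.073407786823925 -0.19865923753448556 [-0.24645552 -0.23325913 -0.22708305 -0.19972173 -0.19865924]
padL [506.    7.5 137.5]
[-0.24157937 -7.73632972 -0.1737383 ]
```

The TCP has stalled at -90.8 and the force has risen to 7.6 N, so the blade is at its hard stop. I'll back off, retreat and check the balls.

Request:
send_rows(
  moves=[
    [0,-0.01,0,0,0,0],
    [0,-0.03,0,0,0,0],
    [0,-0.03,0,0,0,0],
    [0,-0.02,0.04,0,0,0],
    [-0.02,-0.06,0.04,0,0,0],
    [-0.03,-0.06,0,0,0,0],
    [-0.04,-0.06,0,0,0,0],
    [-0.04,-0.06,0,0,0,0],
    [-0.04,-0.06,0,0,0,0],
    [0,0,0,0,0,0],
  ],
)

```text
time_s: 8.25
ee_pos: [443.8, -446.1, 232.6]
tcp_rot: [1.0, -0.005, -0.001, 0.001]
wrist_force: [-0.1, 0.7, -0.0]
grip_width: -0.0
grip_force: 0.0
```

```bash
python3 m.py t7; python3 - <<'E'
from h import *
snap('side','s7')
a=cv2.resize(cv2.imread('pics/t7.png')[150:250,220:380],None,fx=3,fy=3,interpolation=cv2.INTER_CUBIC)
d=cv2.resize(cv2.imread('pics/s7.png')[160:260,230:330],None,fx=3,fy=3,interpolation=cv2.INTER_CUBIC)
cv2.imwrite('pics/c7.png',np.hstack([a,d]))
E
```

```text
blade y min/max -73.45001095636175 -0.20892753251435003 [-0.25752687 -0.24899945 -0.24475975 -0.24002955 -0.20892753]
padL [505.7   7.5 137.7]
[ 1.12552584  1.57588457 -0.04565899]
```

View pics/c7.png

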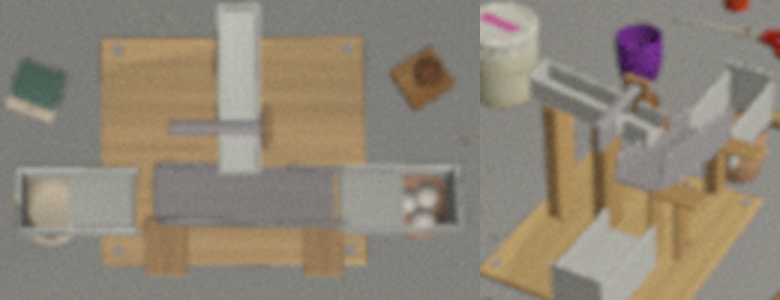

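The feed channel is empty and the balls are in the right-hand cup (composite about (420,205)). I'll let them settle, check their heights, then hand in.

Request:
send_rows(
  moves=[
    [0,-0.02,0,0,0,0],
    [0,0,0,0,0,0],
    [0,0,0,0,0,0],
    [0,0,0,0,0,0],
    [0,0,0,0,0,0],
    [0,0,0,0,0,0],
    [0,0,0,0,0,0],
    [0,0,0,0,0,0],
  ],
)

```text
time_s: 9.35
ee_pos: [448.1, -460.7, 232.7]
tcp_rot: [1.0, -0.0, -0.0, 0.0]
wrist_force: [0.5, -0.0, -0.0]
grip_width: -0.004
grip_force: 0.0
```

```bash
python3 m.py t8; python3 - <<'E'
from h import *
c=load('t8');w=cloud(c);np.set_printoptions(linewidth=200)
print(np.nan_to_num(w[208:228,350:372,2]).round().astype(int))
a=cv2.resize(cv2.imread('pics/t8.png')[200:235,335:380],None,fx=12,fy=12,interpolation=cv2.INTER_CUBIC)
cv2.imwrite('pics/c8.png',a)
E
```

```text
blade y min/max -73.43262201261781 -0.17223594787854957 [-0.29820088 -0.23662192 -0.23128542 -0.23106136 -0.17223595]
padL [505.7   7.5 137.9]
[ 0.16397861 -0.38146394  0.01468142]
[[ 78  78  72  74  73  58  56  48  46  48  49  51  52  56  55  53  -3   0  67  84  93 111]
 [ 77  79  81  76  74  44  33  29  22  34  37  38  39  44  52  61  52  -3  66  83  98 107]
 [ 78  75  70  75  75  31   0  22  24  22  22  28  28  30  37  44  55  54  65  82 103 106]
 [ 79  75  71  75  70  23  20  12   9  39  46  42  46  46  44  34  43  48  59  80  92 111]
 [ 76  76  76  77  72  19  22   5  41  45  41  48  47  52  42  44  31  46  62  77  95 108]
 [ 78  81  75  73  71  28  25  20  42  45  43  47  50  50  44  45  31  33  63  80  94 113]
 [ 75  78  74  72  79  28  38  29  42  42  50  48  49  50  45  47  22  32  39  80  94 113]
 [ 77  74  75  74  71  31  30  29  42  52  48  46  45  55  44  45  15  29  34  79  96 110]
 [ 79  76  82  76  77  30  31  27  43  40  46  49  42  41  46  44  14  27  29  78  93 111]
 [ 75  76  77  76  73  29  26  27  27  37  43  38  46  47  41   9  14  20  31  80  92 113]
 [ 79  77
[... 201 characters left out ...]
3  29  33  36  37  37  37  39  34   6  15  24  31  79  95 113]
 [ 76  78  73  73  77   7  10  31  35  33  34  43  38  40  38  16  17  26  29  75  92 105]
 [ 75  75  76  72  69   8   4  31  35  40  38  35  39  34  29  16  18  32  34  76  86 108]
 [ 78  77  76  76  72   8   3  33  35  37  41  37  43  41  30  15  19  27  41  82  91 107]
 [ 79  78  74  74  74   8  10  25  37  40  40  34  42  35  26  17  33  37  57  75  94 106]
 [115 111 106 109 117 113 113 113 117 111 111 113 106 111 110 110 112 112 112 112 109 114]
 [105 106 106 105 107 101 106 110 106 101 113 101 103 106 104 103 104 108 100 105 103  97]
 [ 75  74  78  79  71  79  74  74  73  73  74  76  65  76  73  73  70  72  72  71   1  -6]]
```

View pics/c8.png

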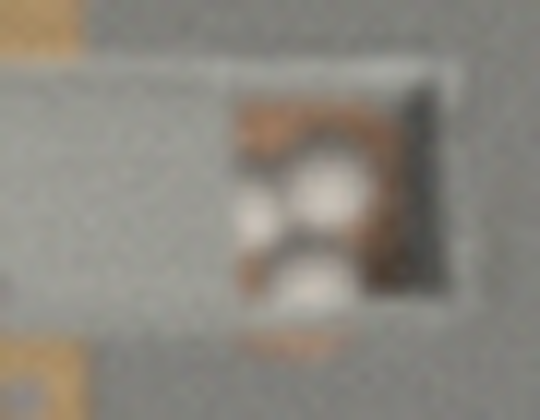

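The crop shows three balls in the terracotta cup at crop (330,190), (258,220) and (318,280). Their tops are at or below about 50 mm, so they are inside the cup. Gate and blade are unchanged, so I'm handing in.

```bash
python3 -c "
from bench import arm; print(arm.finish_job())"
```

```text
the job is handed in; nothing more can be done
None
```

The job is handed in: the gate was pressed over to the right first, then the stop blade was pushed fully open, and all three balls came to rest in the right-hand cup (the hand-in call returned no verdict).

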